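Slide the tall pepper mill home beside the salt

TASK

Push the tall pepper mill across the bench into the empty bay of the low wooden stand, next to the short salt mill, until its foot is right up against the back board. Its head is loose, so push gently, low on the body, and let it slide upright: do not grip, lift or tip it. Leave the other things where they are, and finish with the hand clear.

Things in the scene. Friction and masses are not known exactly. Their poses are not given: they have to be found in the camera images.
- pepper_mill: Tall round dark-wood pepper mill, loose, about 0.36 kg, 208 mm tall. Origin at the centre of its underside, z along its axis. Foot: cylinder 58 mm across up to 32 mm high; then a waist 38 mm across at 75 mm, 50 mm at 145 mm, head 48 mm at 180 mm. Pushed below 30 mm it slides, higher up it may topple: lean the tool so the fingertips lead and the gripper's body stays behind.
- stand: Fixed low two-bay wooden stand, no floor, its open front towards the robot's left. Origin on the bench midway between the bay centres. x points out through the back board (mills go in along +x), y to the far bay. Back board inner face x = +30 mm, 30 mm high. Three side rails (14 thick, 18 high) centred at y = -92, 0, +92 mm, run to the open front at x = -36 mm. Each bay is 78 mm wide, 66 mm deep.
- salt_mill: Short dark-wood salt mill, loose, 50 mm across the foot, 94 mm tall, standing in one of the two bays (either one). Origin at the centre of its underside. The other bay is the empty one. Leave it where it is.
- butter_dish: White ceramic butter dish with lid, 105 x 150 x 73 mm, on the robot's side of the stand. Origin at the centre of its underside. Leave it.
- sippy_cup: Orange two-handled sippy cup, 124 mm across the handles, 118 mm tall, at the back of the bench or at the right. Origin at the centre of its underside. Leave it.
- lunch_tin: Round grey two-tier lunch tin, 132 mm across the clips, 121 mm tall, at the back of the bench or at the right. Origin at the centre of its underside. Leave it.
- bamboo_fork: Flat bamboo fork, 180 mm long, 26 mm wide, 6 mm thick, lying along the far side of the stand. Origin on its underside near the middle, tines towards its +x. Leave it.
- mug: Blue ceramic mug, 80 mm across, 88 mm tall, behind the stand's back board. Origin at the centre of its underside. Leave it.
- bay_far (a point): Centre of the stand's far (away from the robot) bay on the bench, at x = 0, y = +46 mm of the stand; axes as the stand's. The pepper mill's axis stands 1 mm beyond this point in x when its foot touches the back board.
- bay_near (a point): Centre of the stand's near (robot-side) bay on the bench, at x = 0, y = -46 mm of the stand; axes as the stand's. The pepper mill's axis stands 1 mm beyond this point in x when its foot touches the back board.

How it is judged:
By the outcome, as a careful person would: the job done as asked, in the order asked, and still so for the second after the job is handed in, with the robot touching nothing.
It also fails if it takes over 54 s, if anything falls off the work surface, if the arm or the gripper's body presses on something with over 40 N, if the wrist force passes 120 N, or if a joint passes its speed limit or range.

ROBOT

A 7-joint arm with a two-finger parallel gripper is mounted at the origin on the work surface. World frame = base frame: x ahead of the robot, y to its left, z up, the work surface at z = 0. Lengths are in m, angles in rad, forces in N, time in s.
With the tool pointing down it reaches from about 0.4 to 0.85 m from the base axis. Payload 10.4 kg.
Tool frame: the origin (TCP) lies at the very end of the fingers, on their centre line; the grasp point (between the pads) lies 19 mm behind it (manip.grip_depth is the distance from the TCP to the grasp point, in m); z points along the fingers, y is the direction in which the jaws open and shut (so a half turn about z gives the same grasp; the last joint's range is limited). The gripper opens to 85 mm and grips with 20 to 120 N. Pads are 22 mm wide; open, the fingers measure 114 mm over their backs; the gripper's body (76 mm by 85 mm) begins 54 mm behind the grasp point. The pads swing forward as they close: fully open they stand 13 mm farther back than shut.
Start: joints at [1.265, 0.332, -0.065, 1.46, 0.022, 1.35, -0.088], TCP at [0.174, -0.6, 0.231] pointing down, gripper open.
Joint ranges: [-2.6, 2.6], [-0.5, 2.12], [-1.47, 1.34], [0.16, 2.42], [-1.27, 4.41], [0.06, 2.06], [-2.6, 2.6]. Speed limits (rad/s): [2.22, 2.22, 2.79, 2.79, 3.14, 3.14, 3.14].

INTERFACE

Orientations are given as a unit quaternion [x, y, z, w].
In Python, from workcell import manip gives the robot as it stands.
- The arm moves only by the tool step_arm, never from a script. Its argument "motion" is a list of rows, each a list of 6 numbers: the shift along the tool's x, y, z in mm, then the turn, a rotation vector about the tool's x, y, z in degrees. A call has 1 to 20 rows; each row shifts and turns the pose as measured when the row begins, along the tool's axes as they then stand; what a row does not reach is not made up. A row lasts 1/8 s, in which the tool goes at most 62.5 mm and 10.7 degrees, less where a joint would pass 70% of its speed; a pose out of reach is approached as far as the arm can. A call with a gripper value outside its range is refused whole. "jaw" is the finger opening in mm, from 0 to 85.4, set as the call begins (left out, the last holds). The fingers move at their own pace and stop on an object; "force" is the grip in N (left out, the last holds). Time passes only in rows, so rows that do not move let the fingers close. It gives the time, the measured TCP pose, the force and the opening at its end, in the units of the state.
- manip.get_obs(): the state, without advancing time (a new reading comes with each control period).
- manip.camera(name): name is "side" or "top" or "wrist"; returns the picture (480x640x3 uint8, blue, green, red); there is no depth.
- manip.camera_info(name): a dict with "camera_matrix" (3x3 intrinsics, pixels), "R" (3x3) and "t" (3): a world point X has camera coordinates R X + t. Camera axes: x right, y down, z forward; pixel columns grow to the right and rows downward; lengths in m; the calibration is good to about 2 mm. A picture is of the moment at which its call begins: read the wrist's pose just before it. camera_info takes no time and is no camera call; for the wrist camera it gives the pose at the moment of the call.
- manip.hand_in(): hands the job in, once; it reports no verdict.
The state is a dict: "clock": time; "joint_pos": joint angles; "joint_velocities": joint speeds; "tau": joint torques, N m; "position": TCP position; "ee_rot": TCP orientation; "ft_force": force on the tool from outside, world axes, zero at the start; "torque": the same for the moment, N m; "grip_width": opening from 0.0 (shut) to 1.0 (fully open).
Only numpy, scipy, OpenCV 4.12 (cv2) and the standard library are available. Lean on these libraries where they do the work, as an engineer would, in place of code of your own. Each camera call takes 0.05 s, during which the arm holds its last target.

## Working session

There is one attempt and no reset: what is moved stays moved. The work goes in short steps, Python scripts to look and compute and a tool call to move; the robot and the scene stay as the last step left them, time stands still between calls to the robot, and variables do not carry over. Pictures are saved under pics/ and viewed, and the job is handed in when it is done.

Besides the shell and the picture viewer there is one more tool, called after ">>>" as name(argument=value, ...) on one line, values as JSON. step_arm: Moves the arm, as the interface text tells. Its arguments: {"type":"object","properties":{"motion":{"type":"array"},"jaw":{"type":"number"},"force":{"type":"number"}},"required":["motion"]}

```bash
mkdir -p pics; ls; python3 - <<'E'
from workcell import manip
import cv2,numpy as np
for n in("top","side"):
    i=manip.camera_info(n);print(n,i)
    cv2.imwrite(f"pics/{n}0.png",manip.camera(n))
o=manip.get_obs();print(o)
E
```

```text
pics
top {'camera_matrix': array([[563.56978423,   0.        , 317.83184511],
       [  0.        , 563.56978423, 245.00258097],
       [  0.        ,   0.        ,   1.        ]]), 'R': array([[-0.02539741, -0.99956088,  0.01526505],
       [-0.98894212,  0.02288991, -0.14652483],
       [ 0.14611107, -0.0188176 , -0.9890892 ]]), 't': array([-0.10794011,  0.56939411,  1.03243695])}
side {'camera_matrix': array([[444.30487978,   0.        , 322.25351823],
       [  0.        , 444.30487978, 238.04398766],
       [  0.        ,   0.        ,   1.        ]]), 'R': array([[ 0.96372147, -0.26642995, -0.01600047],
       [-0.20123956, -0.68592068, -0.69929641],
       [ 0.17533846,  0.67714688, -0.71465273]]), 't': array([-0.5756231 ,  0.09045356,  0.77252369])}
{'clock': 0.1, 'joint_pos': array([ 1.26540832,  0.33278667, -0.06469291,  1.46083455,  0.02159625,
        1.34990473, -0.08849974]), 'joint_velocities': array([ 0.00062589, -0.00303631,  0.00091028, -0.00083476, -0.00088438,
        0.00087232,  0.00096496]), 'tau': array([ 1.40241311e-03, -6.26747775e+01,  4.91719495e-02, -3.92431712e+01,
        1.62956247e-02,  6.94496950e-03,  9.78169464e-05]), 'position': array([ 0.17429957, -0.59986319,  0.2306201 ]), 'ee_rot': array([ 9.90019512e-01,  1.40928998e-01, -1.14146066e-04, -6.08444525e-04]), 'ft_force': array([ 0.28942861, -0.71763072,  0.0082871 ]), 'torque': array([ 0.00180502, -0.01336133, -0.00210007]), 'grip_width': 1.0036050451706933}
```

View pics/top0.png

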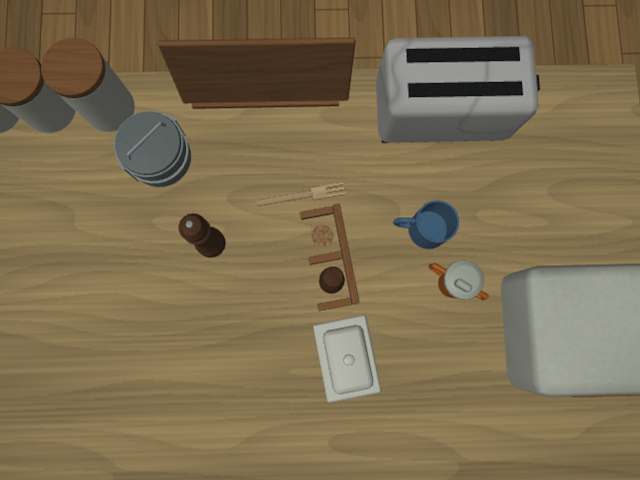

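View pics/side0.png

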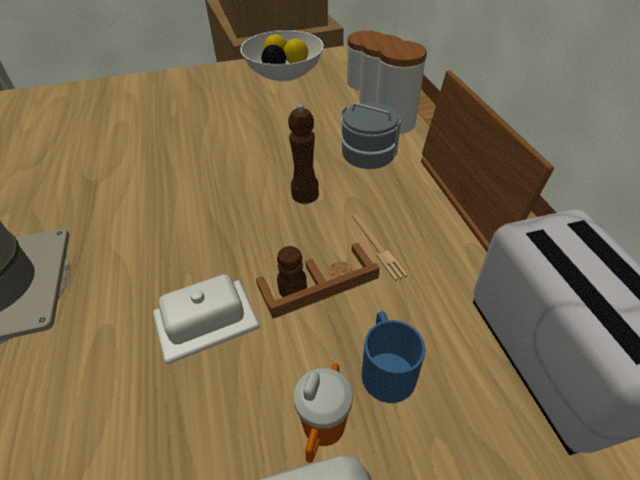

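```bash
cat > h.py <<'E'
from workcell import manip
import cv2,numpy as np
def ray(n,uv,z=0.):
    i=manip.camera_info(n);K=i["camera_matrix"];R=np.array(i["R"]);t=np.array(i["t"])
    d=R.T@np.linalg.inv(K)@np.array([uv[0],uv[1],1.]);c=-R.T@t
    return c+d*(z-c[2])/d[2]
def proj(n,X):
    i=manip.camera_info(n);p=i["camera_matrix"]@(i["R"]@np.array(X)+i["t"]);return p[:2]/p[2]
E
python3 - <<'E'
import cv2,numpy as np
a=cv2.imread("pics/top0.png");b=cv2.imread("pics/side0.png")
cv2.imwrite("pics/tz.png",cv2.resize(a[180:330,170:370],None,fx=4,fy=4,interpolation=cv2.INTER_CUBIC))
cv2.imwrite("pics/sz.png",cv2.resize(b[95:325,240:420],None,fx=2.6*1.7/1.7,fy=2.6,interpolation=cv2.INTER_CUBIC))
E
```

```text
(no output)
```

View pics/tz.png

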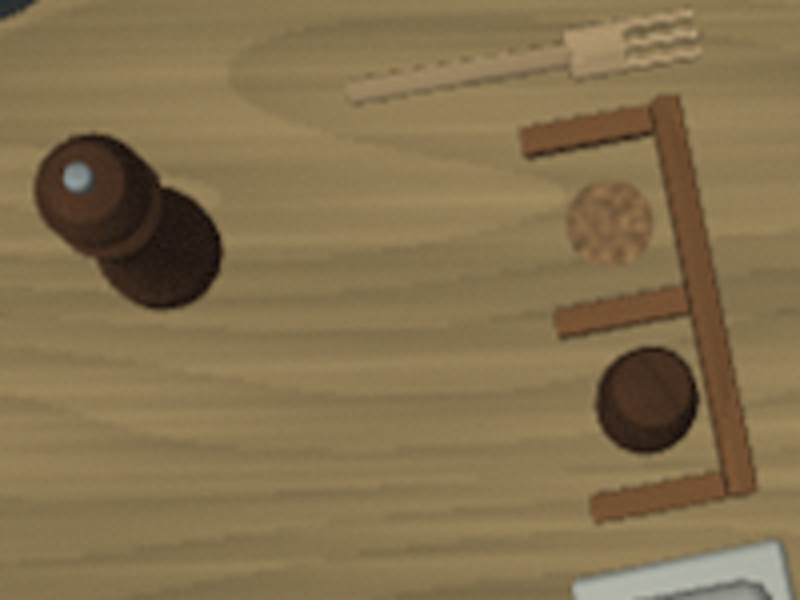

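View pics/sz.png

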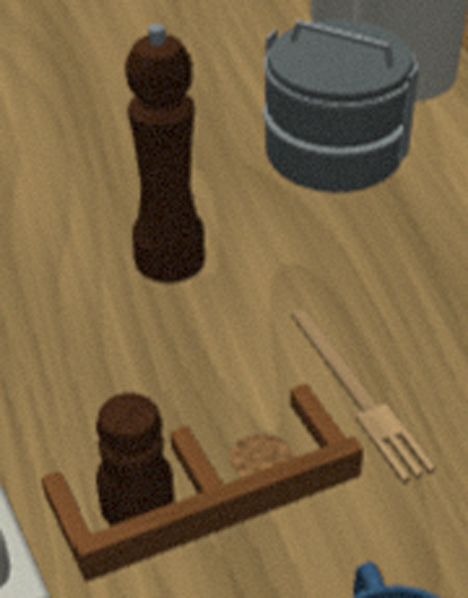

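```bash
cat > mill.py <<'E'
from h import *
from scipy.optimize import least_squares
def mill(n,img,box,lim=60,r=0.029):
    x0,y0,x1,y1=box
    m=((img.max(2)<lim)*255).astype(np.uint8); mm=np.zeros_like(m);mm[y0:y1,x0:x1]=m[y0:y1,x0:x1]
    c=max(cv2.findContours(mm,cv2.RETR_EXTERNAL,cv2.CHAIN_APPROX_NONE)[0],key=cv2.contourArea)[:,0]
    P=np.array([ray(n,p) for p in c])[:,:2]
    i=manip.camera_info(n);cam=-(np.array(i["R"]).T@i["t"])
    # lower arc: contour points closest to the camera nadir
    d=np.linalg.norm(P-cam[:2],axis=1); q=np.argmin(d)
    u=(cam[:2]-P[q])/d[q]; s=(P-P[q])@u
    k=s>-0.016
    P=P[k]
    # pixels are on mask (inside) boundary: half pixel ~1mm
    f=least_squares(lambda c:np.linalg.norm(P-c,axis=1)-(r-0.0008),P.mean(0)-u*0.02)
    return f.x,np.abs(f.fun).max(),len(P),c.min(0),c.max(0)
E
python3 - <<'E'
from mill import *
a=cv2.imread("pics/top0.png");b=cv2.imread("pics/side0.png")
print([a[243,210],a[260,190],a[280,332]])
for l in(45,55,65):
  print(l,mill("top",a,(165,200,240,270),l)); print(mill("side",b,(280,95,330,210),l))
  print("salt",mill("top",a,(315,262,346,298),l,.025))
Z=lambda x,y:(170+x/4-.4,180+y/4-.4)
L=[(-.036,.092+.007,.018),(-.036,.092-.007,.018),(-.036,.007,.018),(-.036,-.007,.018),(-.036,-.092+.007,.018),(-.036,-.099,.018),(.03,.099,.03),(.03,-.099,.03)]
px=[(521,130),(527,152),(555,312),(561,335),(590,497),(596,520),(653,99),(728,494)]
W=np.array([ray("top",Z(*p),l[2])[:2] for p,l in zip(px,L)]);L=np.array(L)[:,:2]
def g(p):
    c,s=np.cos(p[2]),np.sin(p[2]);R=np.array([[c,-s],[s,c]]);return (L@R.T+p[:2]-W)
f=least_squares(lambda p:g(p).ravel(),[.6,-.15,-1.6])
print(f.x,np.degrees(f.x[2]));print((g(f.x)*1000).round(1))
c,s=np.cos(f.x[2]),np.sin(f.x[2])
print("bay far",f.x[:2]+np.array([-s,c])*.046,"dir",c,s)
print("disc",ray("top",Z(610,223)))
R=np.array([[c,-s],[s,c]])
for l in[(-.036,.092,.018),(-.036,0,.018),(-.036,-.092,.018),(.03,-.099,.03),(.03,.099,.03)]:
    print(((proj("side",[*(R@np.array(l[:2])+f.x[:2]),l[2]])-[240,95])*2.6).round())
E
```

```text
[array([21, 26, 36], dtype=uint8), array([ 80, 117, 136], dtype=uint8), array([31, 46, 70], dtype=uint8)]
45 (array([0.5862207, 0.091978 ]), np.float64(0.009057801492832144), 49, array([198, 226], dtype=int32), array([224, 256], dtype=int32))
(array([0.58617004, 0.09851869]), np.float64(0.0014661429638436682), 24, array([290, 136], dtype=int32), array([317, 202], dtype=int32))
salt (array([ 0.50373369, -0.14597499]), np.float64(0.0017785616518354481), 25, array([326, 276], dtype=int32), array([343, 292], dtype=int32))
55 (array([0.58400324, 0.09045075]), np.float64(0.00403721847876606), 31, array([190, 214], dtype=int32), array([224, 256], dtype=int32))
(array([0.58583316, 0.09771   ]), np.float64(0.0014202541059265307), 25, array([289, 113], dtype=int32), array([317, 202], dtype=int32))
salt (array([ 0.50714184, -0.1490493 ]), np.float64(0.005978667882342085), 56, array([320, 269], dtype=int32), array([343, 292], dtype=int32))
65 (array([0.58328196, 0.09049241]), np.float64(0.0010376141225098487), 29, array([181, 214], dtype=int32), array([224, 256], dtype=int32))
(array([0.5859565 , 0.09727192]), np.float64(0.002278787902058939), 23, array([289, 112], dtype=int32), array([317, 203], dtype=int32))
salt (array([ 0.50296891, -0.14765961]), np.float64(0.0014687595399176766), 25, array([320, 267], dtype=int32), array([344, 292], dtype=int32))
[ 0.54644936 -0.13971163 -1.41028011] -80.8030983336362
[[ 1.9  0.1]
 [-0.8  0.6]
 [ 1.7  0.1]
 [-0.8  0.5]
 [ 0.8  0.1]
 [-1.9  0.5]
 [ 0.9 -0.2]
 [-1.7 -1.7]]
bay far [ 0.59185802 -0.13235955] dir 0.15982780695573517 -0.9871449093844937
disc [ 0.59213857 -0.13152972  0.        ]
[294. 389.]
[174. 432.]
[ 45. 477.]
[ 67. 544.]
[351. 439.]
```

```bash
cat > plan.py <<'E'
from h import *
from scipy.spatial.transform import Rotation as Ro, Slerp
psi=-1.4103
f=np.array([np.cos(psi),np.sin(psi),0]);lat=np.array([-f[1],f[0],0])
bay=np.array([0.5919,-0.1324,0])
def goalR(th=40,psi_=psi):
    f=np.array([np.cos(psi_),np.sin(psi_),0]);th=np.radians(th);z=f*np.sin(th)-np.array([0,0,1])*np.cos(th)
    y=np.array([-f[1],f[0],0]);return Ro.from_matrix(np.c_[np.cross(y,z),y,z])
def rows(poses):
    """poses: list of (p,R); returns tool-frame rows (mm, deg), rounded"""
    out=[];o=manip.get_obs();p,R=o["position"],Ro.from_quat(o["ee_rot"])
    for P,Q in poses:
        t=R.inv().apply(np.array(P)-p)*1000;w=np.degrees((R.inv()*Q).as_rotvec())
        t=t.round(0);w=w.round(1);out.append([*map(float,t),*map(float,w)])
        p=p+R.apply(t)/1000;R=R*Ro.from_rotvec(np.radians(w))
    print(str(out).replace(".0,",",").replace(".0]","]"));print(len(out),"end",p.round(4))
def line(P,Q,n):
    o=manip.get_obs();p=o["position"];R=Ro.from_quat(o["ee_rot"]);S=Slerp([0,1],Ro.concatenate([R,Q]))
    return [(p+(np.array(P)-p)*k/n,S(k/n)) for k in range(1,n+1)]
def cur():
    o=manip.get_obs();return o["position"],Ro.from_quat(o["ee_rot"])
E
python3 - <<'E'
from plan import *
print("tin",ray("top",(150,145),.12),"fork",ray("top",(257,203)),ray("top",(345,188)))
p,R=cur()
P=[]
up=[.27,.32,.37]
for i,z in enumerate(up):P.append(((p[0],p[1],z),R))
az0=np.arctan2(p[1],p[0]);az1=np.radians(20)
n=17
Qe=goalR(0)
S=Slerp([0,1],Ro.concatenate([R,Qe]))
for k in range(1,n+1):
    a=az0+(az1-az0)*k/n;r=.625+(.5-.625)*min(1,k/6)
    P.append(((r*np.cos(a),r*np.sin(a),.38),S(k/n)))
rows(P)
E
```

```text
tin [0.74499543 0.17857959 0.12      ] fork [ 0.66078228 -0.00285488  0.        ] [ 0.68780778 -0.18026694  0.        ]
[[-0, -0, -39, 0, 0, 0], [-0, -0, -50, 0, 0, 0], [-0, -0, -50, 0, 0, 0], [58, -23, -10, -0, -0, -4.9], [56, -25, -0, -0, -0, -4.9], [53, -24, -0, -0, -0, -4.8], [52, -25, -0, -0, -0, -4.9], [49, -26, -0, -0, -0, -4.9], [46, -26, -0, -0, -0, -4.9], [48, -5, -0, -0, -0, -4.9], [48, -6, -0, -0, -0, -4.9], [48, -7, -0, -0, -0, -4.8], [47, -7, 0, -0, -0, -4.9], [48, -7, 0, -0, -0, -4.9], [47, -9, 0, -0, -0, -4.9], [48, -8, 0, -0, -0.1, -4.9], [47, -9, 0, -0, 0, -4.8], [47, -10, 0, -0, 0, -4.9], [47, -10, 0, -0, 0, -4.9], [47, -11, 0, -0, 0, -4.9]]
20 end [0.47   0.1711 0.3801]
```

>>> step_arm(motion=[[0, 0, -39, 0, 0, 0], [0, 0, -50, 0, 0, 0], [0, 0, -50, 0, 0, 0], [58, -23, -10, 0, 0, -5], [56, -25, 0, 0, 0, -5], [53, -24, 0, 0, 0, -5], [52, -25, 0, 0, 0, -5], [49, -26, 0, 0, 0, -5], [46, -26, 0, 0, 0, -5], [48, -5, 0, 0, 0, -5], [48, -6, 0, 0, 0, -5], [48, -7, 0, 0, 0, -5]], jaw=32)

```text
clock: 1.6
position: [0.4535, -0.1898, 0.3799]
ee_rot: [0.856, 0.517, -0.001, -0.005]
ft_force: [1.3, -1.0, -0.5]
grip_width: 0.377
```

```bash
python3 - <<'E'
from plan import *
p,R=cur()
print(manip.get_obs()["joint_pos"].round(2))
P=line((.47,.17,.38),goalR(10),9)
S=Slerp([0,1],Ro.concatenate([goalR(10),goalR(40)]))
a=np.array([.47,.17,.38]);b=np.array([.575,.21,.30])
for k in range(1,6):P.append((a+(b-a)*k/5,S(k/5)))
rows(P)
E
```

```text
[ 0.78  0.03 -0.48  1.51  0.01  1.61 -0.19]
[[36, -17, 0, -0.4, -1.1, -4.1], [38, -14, -0, -0.4, -1.1, -4.1], [38, -12, -2, -0.4, -1.2, -4.1], [39, -9, -2, -0.4, -1.1, -4.1], [39, -6, -3, -0.4, -1.1, -4.1], [40, -3, -4, -0.4, -1.1, -4], [40, -0, -4, -0.4, -1.1, -4.1], [39, 2, -5, -0.4, -1.2, -4.1], [40, 5, -7, -0.5, -1.1, -4.1], [7, 22, 15, 0, -6, -0], [9, 22, 15, 0, -6, -0], [10, 22, 13, 0, -6, -0], [11, 22, 12, 0, -6, -0], [13, 22, 11, 0, -6, -0]]
14 end [0.5747 0.2097 0.2996]
```

>>> step_arm(motion=[[36, -17, 0, -0.4, -1.1, -4.1], [38, -14, 0, -0.4, -1.1, -4.1], [38, -12, -2, -0.4, -1.2, -4.1], [39, -9, -2, -0.4, -1.1, -4.1], [39, -6, -3, -0.4, -1.1, -4.1], [40, -3, -4, -0.4, -1.1, -4], [40, 0, -4, -0.4, -1.1, -4.1], [39, 2, -5, -0.4, -1.2, -4.1], [40, 5, -7, -0.5, -1.1, -4.1], [7, 22, 15, 0, -6, 0], [9, 22, 15, 0, -6, 0], [10, 22, 13, 0, -6, 0], [11, 22, 12, 0, -6, 0], [13, 22, 11, 0, -6, 0]])

```text
clock: 3.35
position: [0.5722, 0.2262, 0.2954]
ee_rot: [0.599, 0.719, -0.225, 0.272]
ft_force: [0.6, -1.5, 0.2]
grip_width: 0.374
```

```bash
python3 - <<'E'
from plan import *
p,R=cur();o=manip.get_obs()
print(o["joint_pos"].round(2),p.round(4),R.as_matrix().round(2))
print("err",np.degrees((R.inv()*goalR(40)).as_rotvec()).round(1))
mill_=np.array([.5845,.0925,0])
st=lambda X:((np.array(X)-bay)@f*1000,(np.array(X)-bay)@lat*1000)
print("mill st",st(mill_))
# pushing tcp staging : behind mill along f by 29+8+35
T=mill_-f*.070;T[2]=.10;print(T)
rows(line(T,goalR(40),6))
T[2]=.014
E
```

```text
[-0.26  0.62 -0.81  1.24  0.94  1.98 -0.77] [0.5722 0.2262 0.2954] [[-0.13  0.98  0.12]
 [ 0.74  0.18 -0.65]
 [-0.66  0.   -0.75]]
err [1.  1.3 0.9]
mill st (np.float64(-223.19218545580662), np.float64(28.63596255516498))
[0.57331343 0.16160037 0.1       ]
[[14, -2, 31, 0.2, 0.2, 0.1], [13, -2, 32, 0.1, 0.2, 0.2], [13, -1, 32, 0.2, 0.3, 0.1], [13, -2, 31, 0.1, 0.2, 0.2], [13, -2, 32, 0.2, 0.2, 0.1], [13, -1, 32, 0.2, 0.2, 0.2]]
6 end [0.5738 0.1613 0.0998]
```

>>> step_arm(motion=[[14, -2, 31, 0.2, 0.2, 0.1], [13, -2, 32, 0.1, 0.2, 0.2], [13, -1, 32, 0.2, 0.3, 0.1], [13, -2, 31, 0.1, 0.2, 0.2], [13, -2, 32, 0.2, 0.2, 0.1], [13, -1, 32, 0.2, 0.2, 0.2], [0, 0, 0, 0, 0, 0]])

```text
clock: 4.22
position: [0.5708, 0.1607, 0.0862]
ee_rot: [0.606, 0.718, -0.227, 0.258]
ft_force: [0.2, -0.6, 0.7]
grip_width: 0.377
```

```bash
python3 - <<'E'
from plan import *
p,R=cur();o=manip.get_obs()
print(o["joint_pos"].round(2),p.round(4))
print("err",np.degrees((R.inv()*goalR(40)).as_rotvec()).round(1))
mill_=np.array([.5845,.0925,0])
T=mill_-f*.070;T[2]=.014;print(T)
rows(line(T,goalR(40),4))
cv2.imwrite("pics/side1.png",manip.camera("side"))
E
```

```text
[-0.14  0.75 -0.77  1.54  0.98  1.66 -0.96] [0.5708 0.1607 0.0862]
err [-0.4  0.2  0.6]
[0.57331343 0.16160037 0.014     ]
[[12, 1, 14, -0.1, 0, 0.2], [11, 1, 13, -0.1, 0.1, 0.1], [12, 0, 14, -0.1, 0, 0.2], [12, 1, 14, -0.1, 0.1, 0.1]]
4 end [0.5731 0.1616 0.0139]
```

View pics/side1.png

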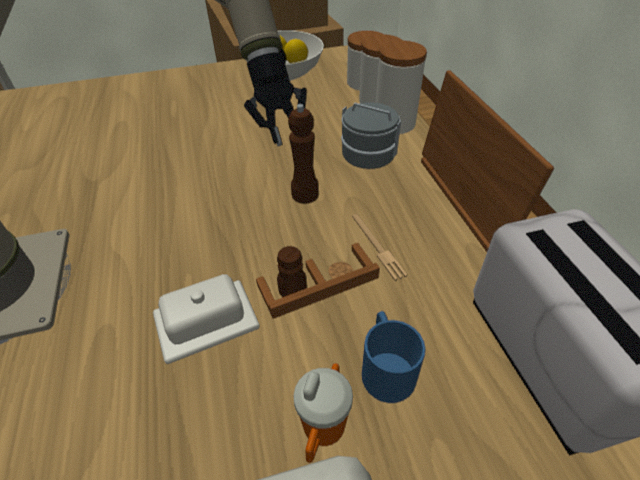

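>>> step_arm(motion=[[11, 1, 13, 0, 0, 0.2], [11, 1, 12, 0, 0, 0.2], [9, 0, 11, 0, 0, 0.2], [6, 1, 7, 0, 0, 0], [0, 0, 0, 0, 0, 0]])

```text
clock: 4.9
position: [0.5747, 0.166, 0.0297]
ee_rot: [0.61, 0.715, -0.222, 0.26]
ft_force: [0.2, 0.2, 1.2]
grip_width: 0.378
```

```bash
cat > chk.py <<'E'
from plan import *
p,R=cur();o=manip.get_obs()
print(o["clock"],o["joint_pos"].round(2),p.round(4),o["ft_force"].round(1))
print("err",np.degrees((R.inv()*goalR(40)).as_rotvec()).round(1))
def S(X):
    d=np.array([*X[:2],0])-bay;return (d@f*1000).round(1),(d@lat*1000).round(1)
print("tcp in bay frame",S(p))
E
python3 - <<'E'
from chk import *
a=manip.camera("top");cv2.imwrite("pics/top2.png",a)
cv2.imwrite("pics/top2z.png",cv2.resize(a[180:330,150:350],None,fx=4,fy=4,interpolation=cv2.INTER_CUBIC))
E
```

```text
4.9 [-0.16  0.83 -0.74  1.55  1.02  1.6  -1.03] [0.5747 0.166  0.0297] [0.2 0.2 1.2]
err [-0.1 -0.  -0.1]
tcp in bay frame (np.float64(-297.3), np.float64(30.7))
```

View pics/top2z.png

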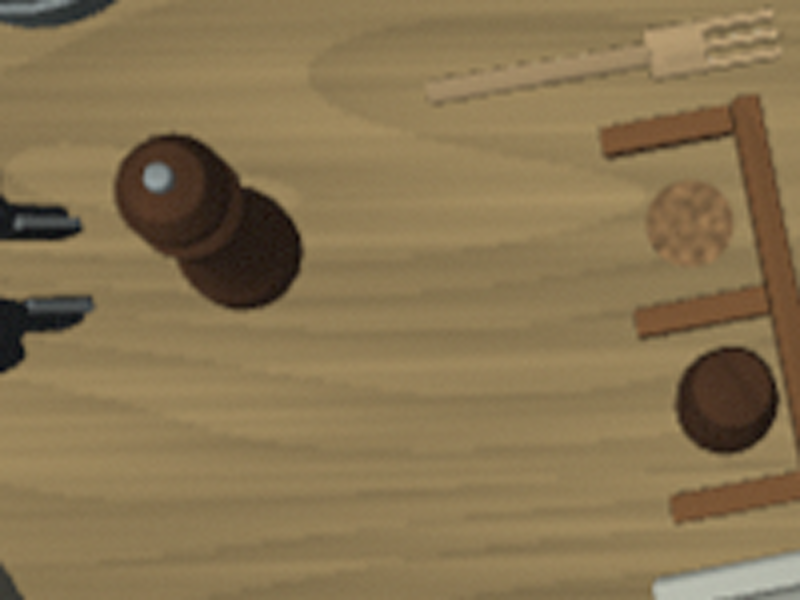

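>>> step_arm(motion=[[5, 0, 6, 0, 0, 0], [5, 0, 6, 0, 0, 0], [-4, -1, 3, 0, 0, 0], [-6, -1, 5, 0, 0, 0], [-6, 0, 5, 0, 0, 0], [-5, 0, 4, 0, 0, 0], [0, 0, 0, 0, 0, 0]])

```text
clock: 5.82
position: [0.5781, 0.1364, 0.0154]
ee_rot: [0.611, 0.714, -0.221, 0.261]
ft_force: [-0.6, 0.0, 0.7]
grip_width: 0.375
```

```bash
python3 chk.py
```

```text
5.825 [-0.12  0.82 -0.73  1.59  1.04  1.56 -1.03] [0.5781 0.1364 0.0154] [-0.6  0.   0.7]
err [-0.  -0.  -0.3]
tcp in bay frame (np.float64(-267.6), np.float64(29.4))
```

>>> step_arm(motion=[[-4, 0, 3, 0, 0, 0], [-4, 0, 3, 0, 0, 0], [-4, 0, 3.5, 0, 0, 0], [-4, 0, 3.5, 0, 0, 0], [-4.5, -1, 4, 0, 0, 0], [-4.5, -1, 4, 0, 0, 0], [-4.5, -1, 4, 0, 0, 0], [-4.5, -1, 4, 0, 0, 0], [0, 0, 0, 0, 0, 0]])

```text
clock: 6.95
position: [0.5818, 0.0912, 0.0157]
ee_rot: [0.61, 0.715, -0.219, 0.261]
ft_force: [0.3, 0.8, 0.6]
grip_width: 0.377
```

```bash
python3 - <<'E'
from chk import *
from mill import mill
a=manip.camera("top");b=manip.camera("side");cv2.imwrite("pics/top3.png",a);cv2.imwrite("pics/side3.png",b)
m=mill("top",a,(190,200,280,275),65);print(m,S(m[0]))
x=cv2.resize(a[190:310,170:370],None,fx=2,fy=2);y=b[80:320,200:440]
cv2.imwrite("pics/c3.png",np.hstack([x[:240],y]))
E
```

```text
6.95 [-0.05  0.78 -0.72  1.65  1.06  1.5  -1.  ] [0.5818 0.0912 0.0157] [0.3 0.8 0.6]
err [ 0.2 -0.2 -0.2]
tcp in bay frame (np.float64(-222.4), np.float64(25.8))
(array([0.58514797, 0.06100405]), np.float64(0.0016839819187579493), 29, array([201, 213], dtype=int32), array([239, 255], dtype=int32)) (np.float64(-192.0), np.float64(24.2))
```

View pics/c3.png

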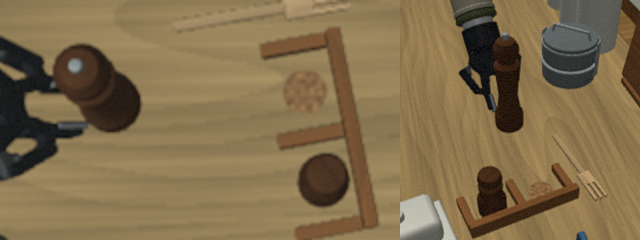

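>>> step_arm(motion=[[-4.5, -1.5, 4, 0, 0, 0], [-5, -1.5, 4, 0, 0, 0], [-5, -1.5, 4, 0, 0, 0], [-5, -1.5, 4, 0, 0, 0], [-5, -1.5, 4, 0, 0, 0], [-5, -1.5, 4, 0, 0, 0], [-5, -1.5, 4, 0, 0, 0], [-5, -1.5, 4, 0, 0, 0], [-5, -1.5, 4, 0, 0, 0], [-5, -1.5, 4, 0, 0, 0], [0, 0, 0, 0, 0, 0]])

```text
clock: 8.43
position: [0.5762, 0.0211, 0.0158]
ee_rot: [0.61, 0.715, -0.22, 0.26]
ft_force: [0.9, 1.0, -1.2]
grip_width: 0.375
```

```bash
python3 - <<'E'
from chk import *
from mill import mill
a=manip.camera("top");b=manip.camera("side")
m=mill("top",a,(225,200,320,275),65);print(m,S(m[0]))
x=cv2.resize(a[190:310,170:370],None,fx=2,fy=2);y=b[80:320,200:440]
cv2.imwrite("pics/c4.png",np.hstack([x[:240],y]))
E
```

```text
8.425 [ 0.07  0.71 -0.71  1.76  1.08  1.42 -0.95] [0.5762 0.0211 0.0158] [ 0.9  1.  -1.2]
err [ 0.1 -0.2 -0.2]
tcp in bay frame (np.float64(-154.0), np.float64(9.0))
(array([ 0.58064703, -0.0107673 ]), np.float64(0.0046725862200882075), 33, array([241, 215], dtype=int32), array([275, 257], dtype=int32)) (np.float64(-121.9), np.float64(8.3))
```

View pics/c4.png

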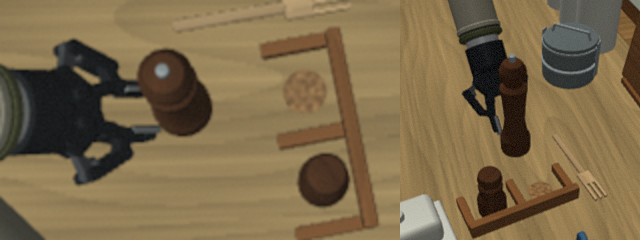

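>>> step_arm(motion=[[-5, -1.5, 4, 0, 0, 0], [-5, -1.5, 4, 0, 0, 0], [-5, -1.5, 4, 0, 0, 0], [-5, -1.5, 4, 0, 0, 0], [-5, -1, 4, 0, 0, 0], [-5, -1, 4, 0, 0, 0], [-4.5, 0, 4, 0, 0, 0], [-4.5, 0, 4, 0, 0, 0], [0, 0, 0, 0, 0, 0]])

```text
clock: 9.65
position: [0.5761, -0.0328, 0.0159]
ee_rot: [0.61, 0.716, -0.219, 0.26]
ft_force: [-0.3, 0.2, -0.3]
grip_width: 0.377
```

```bash
python3 - <<'E'
from chk import *
from mill import mill
a=manip.camera("top");b=manip.camera("side")
m=mill("top",a,(250,200,320,275),65);print(m,S(m[0]))
x=cv2.resize(a[200:300,220:370],None,fx=2.7,fy=2.7)[:270,:400];y=b[80:320,200:440]
c=cv2.resize(a[195:295,230:370],None,fx=3.5,fy=3.5,interpolation=cv2.INTER_CUBIC);y=cv2.resize(b[130:310,260:400],None,fx=1.945,fy=1.945)
cv2.imwrite("pics/c5.png",np.hstack([c[:350],y[:350]]))
E
```

```text
9.65 [ 0.15  0.67 -0.69  1.81  1.11  1.36 -0.9 ] [ 0.5761 -0.0328  0.0159] [-0.3  0.2 -0.3]
err [ 0.1 -0.2 -0.1]
tcp in bay frame (np.float64(-100.8), np.float64(0.3))
(array([ 0.5801349 , -0.06462374]), np.float64(0.003640116703941876), 31, array([273, 214], dtype=int32), array([302, 256], dtype=int32)) (np.float64(-68.8), np.float64(-0.8))
```

View pics/c5.png

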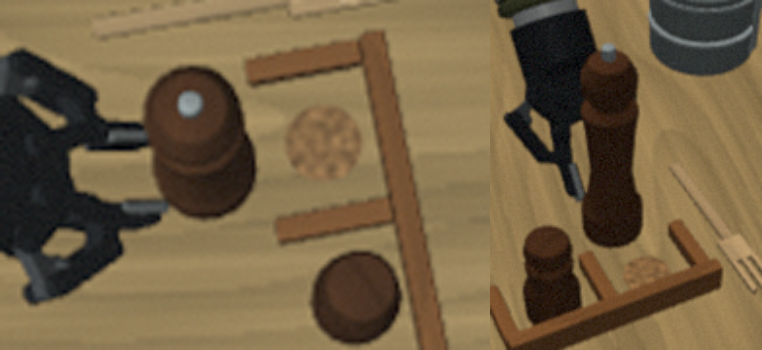

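>>> step_arm(motion=[[-4.5, 0, 4, 0, 0, 0], [-4.5, 0, 4, 0, 0, 0], [-4.5, 0, 4, 0, 0, 0], [-4.5, 0, 4, 0, 0, 0], [-4.5, 0, 4, 0, 0, 0], [-4.5, 0, 4, 0, 0, 0], [-4.5, 0, 4, 0, 0, 0], [-4.5, 0, 4, 0, 0, 0], [0, 0, 0, 0, 0, 0]])

```text
clock: 10.88
position: [0.5856, -0.081, 0.0154]
ee_rot: [0.609, 0.716, -0.218, 0.261]
ft_force: [1.3, 1.2, 1.0]
grip_width: 0.376
```

```bash
cat > look.py <<'E'
import sys
from chk import *
from mill import mill
a=manip.camera("top");b=manip.camera("side")
m=mill("top",a,(int(sys.argv[2]),200,345,261),65);print(m,S(m[0]))
c=cv2.resize(a[195:295,230:370],None,fx=3.5,fy=3.5,interpolation=cv2.INTER_CUBIC);y=cv2.resize(b[130:310,260:400],None,fx=1.945,fy=1.945)
cv2.imwrite(f"pics/{sys.argv[1]}.png",np.hstack([c[:350],y[:350]]))
E
python3 look.py c6 285
```

```text
10.875 [ 0.22  0.66 -0.67  1.83  1.14  1.3  -0.85] [ 0.5856 -0.081   0.0154] [1.3 1.2 1. ]
err [ 0.4 -0.3 -0.1]
tcp in bay frame (np.float64(-51.7), np.float64(1.9))
(array([ 0.58915413, -0.11200516]), np.float64(0.007789854399074363), 37, array([285, 208], dtype=int32), array([327, 251], dtype=int32)) (np.float64(-20.6), np.float64(0.5))
```

View pics/c6.png

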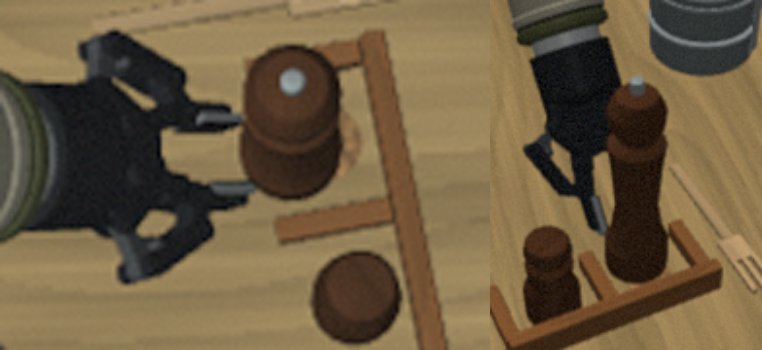

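>>> step_arm(motion=[[-3, 0, 2.5, 0, 0, 0], [-3, 0, 2.5, 0, 0, 0], [-3, 0, 2.5, 0, 0, 0], [-3, 0, 2.5, 0, 0, 0], [-1.5, 0, 1.3, 0, 0, 0], [0, 0, 0, 0, 0, 0]])

```text
clock: 11.72
position: [0.5884, -0.0984, 0.015]
ee_rot: [0.609, 0.717, -0.217, 0.26]
ft_force: [0.5, 3.9, 2.4]
grip_width: 0.372
```

```bash
python3 chk.py
```

```text
11.725 [ 0.25  0.65 -0.66  1.83  1.15  1.28 -0.83] [ 0.5884 -0.0984  0.015 ] [0.5 3.9 2.4]
err [ 0.4 -0.4 -0. ]
tcp in bay frame (np.float64(-34.1), np.float64(2.0))
```

>>> step_arm(motion=[[-1.5, 0, 1.2, 0, 0, 0], [-1.5, 0, 1.2, 0, 0, 0], [0, 0, 0, 0, 0, 0]])

```text
clock: 12.1
position: [0.5891, -0.1015, 0.015]
ee_rot: [0.609, 0.717, -0.217, 0.26]
ft_force: [-1.8, 4.5, 2.9]
grip_width: 0.374
```

```bash
python3 look.py c7 297
```

```text
12.1 [ 0.25  0.65 -0.66  1.83  1.15  1.27 -0.82] [ 0.5891 -0.1015  0.015 ] [-1.8  4.5  2.9]
err [ 0.4 -0.4  0. ]
tcp in bay frame (np.float64(-31.0), np.float64(2.1))
(array([ 0.59265735, -0.12844166]), np.float64(0.011924491251710481), 52, array([297, 206], dtype=int32), array([338, 249], dtype=int32)) (np.float64(-3.8), np.float64(1.4))
```

View pics/c7.png

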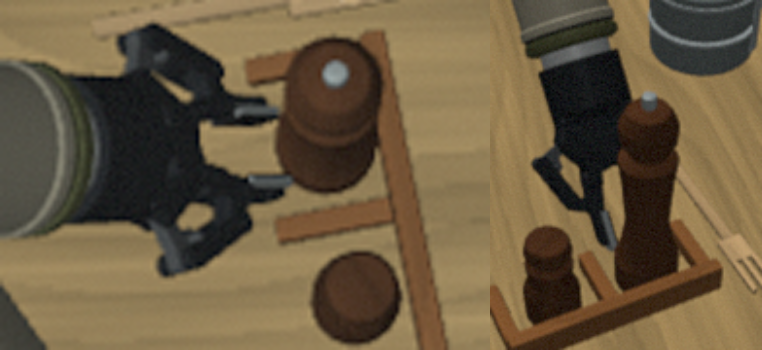

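>>> step_arm(motion=[[-1.5, 0, 1.3, 0, 0, 0], [-1.5, 0, 1.3, 0, 0, 0], [0, 0, 0, 0, 0, 0]])

```text
clock: 12.58
position: [0.5892, -0.1014, 0.0149]
ee_rot: [0.608, 0.719, -0.215, 0.259]
ft_force: [-1.6, 2.4, 2.9]
grip_width: 0.378
```

```bash
python3 chk.py
```

```text
12.575 [ 0.26  0.65 -0.66  1.83  1.15  1.27 -0.82] [ 0.5892 -0.1014  0.0149] [-1.6  2.4  2.9]
err [ 0.5 -0.6  0.2]
tcp in bay frame (np.float64(-31.1), np.float64(2.3))
```

>>> step_arm(motion=[[-3, 0, 2.5, 0, 0, 0], [-3, 0, 2.5, 0, 0, 0]])

```text
clock: 12.82
position: [0.5897, -0.1021, 0.0145]
ee_rot: [0.607, 0.722, -0.212, 0.257]
ft_force: [-12.6, 21.5, 15.4]
grip_width: 0.374
```

```bash
python3 look.py c8 297
```

```text
12.825 [ 0.26  0.65 -0.66  1.83  1.15  1.26 -0.81] [ 0.5897 -0.1021  0.0145] [-12.6  21.5  15.4]
err [ 0.7 -1.1  0.4]
tcp in bay frame (np.float64(-30.2), np.float64(2.6))
(array([ 0.59311389, -0.1345294 ]), np.float64(0.0054075399009986015), 33, array([297, 206], dtype=int32), array([338, 249], dtype=int32)) (np.float64(2.3), np.float64(0.9))
```

View pics/c8.png

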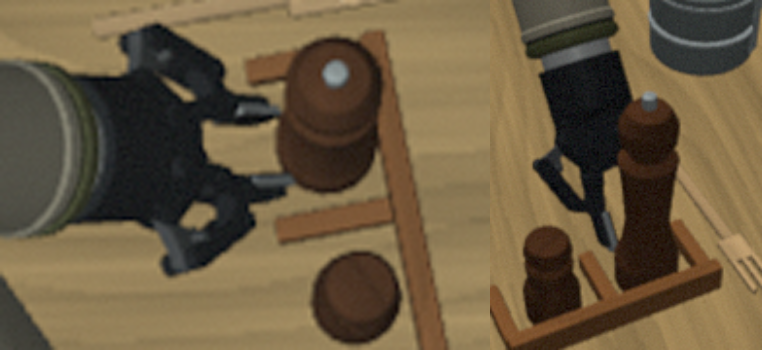

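>>> step_arm(motion=[[1.5, 0, -1.3, 0, 0, 0], [3, 0, -2.5, 0, 0, 0], [5, 0, -4, 0, 0, 0], [8, 0, -7, 0, 0, 0], [8, 0, -7, 0, 0, 0], [8, 0, -7, 0, 0, 0], [8, 0, -7, 0, 0, 0], [8, 0, -7, 0, 0, 0], [8, 0, -8, 0, 0, 0], [8, 0, -8, 0, 0, 0], [0, 0, 0, 0, 0, 0]])

```text
clock: 14.3
position: [0.5726, -0.0109, 0.0188]
ee_rot: [0.607, 0.721, -0.214, 0.257]
ft_force: [-0.2, -0.8, -0.7]
grip_width: 0.375
```

```bash
python3 look.py c9 285
```

```text
14.3 [ 0.13  0.67 -0.71  1.81  1.09  1.37 -0.91] [ 0.5726 -0.0109  0.0188] [-0.2 -0.8 -0.7]
err [ 0.6 -1.   0.5]
tcp in bay frame (np.float64(-123.0), np.float64(0.4))
(array([ 0.59392397, -0.13542394]), np.float64(0.005945840610173652), 42, array([310, 206], dtype=int32), array([338, 249], dtype=int32)) (np.float64(3.3), np.float64(1.5))
```

View pics/c9.png

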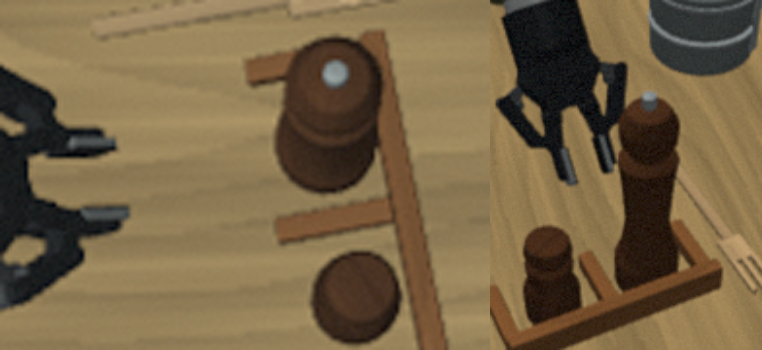

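>>> step_arm(motion=[[8, 0, -20, 0, 0, 0], [5, 0, -30, 0, 0, 0], [5, 0, -35, 0, 0, 0], [5, 0, -35, 0, 0, 0], [0, 0, -35, 0, 0, 0], [0, 0, 0, 0, 0, 0], [0, 0, 0, 0, 0, 0]])

```text
clock: 15.28
position: [0.5502, 0.1094, 0.131]
ee_rot: [0.607, 0.721, -0.214, 0.256]
ft_force: [0.3, -0.2, -0.3]
grip_width: 0.372
```

```bash
python3 look.py c10 285; python3 - <<'E'
from h import *
a=manip.camera("top");b=manip.camera("side");A=cv2.imread("pics/top0.png");B=cv2.imread("pics/side0.png")
d=lambda p,q:(cv2.absdiff(cv2.GaussianBlur(p,(5,5),0),cv2.GaussianBlur(q,(5,5),0)).max(2)>25).astype(np.uint8)*255
cv2.imwrite("pics/d.png",cv2.resize(np.hstack([np.vstack([a,cv2.merge([d(a,A)]*3)]),np.vstack([b,cv2.merge([d(b,B)]*3)])]),(800,600),interpolation=cv2.INTER_AREA))
E
```

```text
15.275 [-0.01  0.59 -0.81  1.67  0.93  1.61 -0.9 ] [0.5502 0.1094 0.131 ] [ 0.3 -0.2 -0.3]
err [ 0.5 -1.   0.4]
tcp in bay frame (np.float64(-245.3), np.float64(-2.5))
(array([ 0.593031 , -0.1342801]), np.float64(0.0056631163299275256), 30, array([310, 206], dtype=int32), array([338, 249], dtype=int32)) (np.float64(2.0), np.float64(0.8))
```

View pics/d.png

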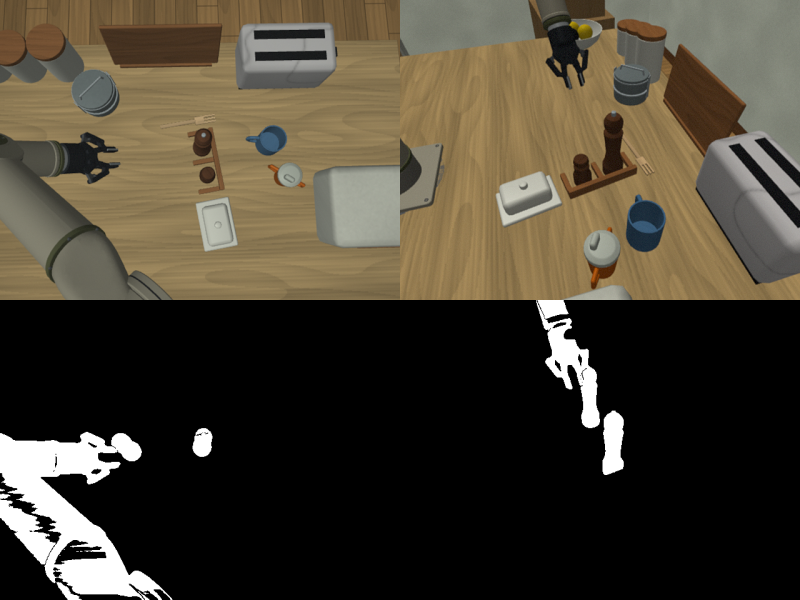

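View pics/c10.png

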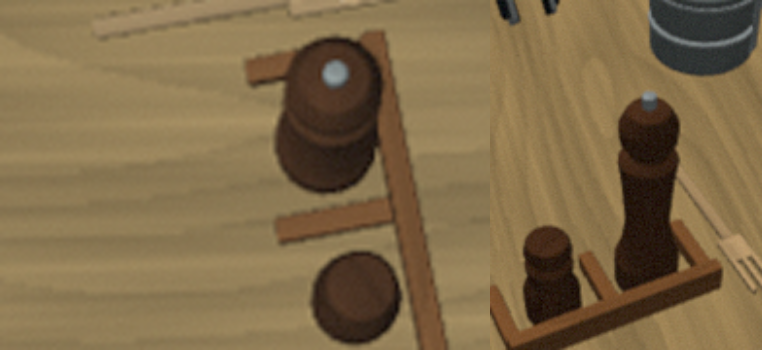

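The difference images show only the arm and the pepper mill changed. The mill stands upright in the far bay (top view foot about (323,240)), touching the back board, and the hand is clear. Handing in.

```bash
python3 -c "
from workcell import manip
print(manip.hand_in())"
```

```text
the job is handed in; nothing more can be done
None
```

The pepper mill now stands upright in the stand's far (empty) bay, with its foot against the back board. I pushed it there with the half-open fingertips low on the foot, without gripping or lifting it. I then backed the hand away and handed in at about 15 s of the 54 s allowed.

- **Seating:** on the last push the force rose to about 29 N with almost no further movement, which fits the foot being up against the board. That peak was higher than a strictly gentle push needed, though the mill stayed upright.
- **Final position:** after I backed off, the top camera put the mill about 2 mm beyond the bay centre, where 1 mm is expected, and within 1 mm sideways. That fit was loose (up to 6 mm residual, because the head partly hides the foot), so I rely mainly on the force. An earlier top and side reading of the mill's starting position had also disagreed by about 7 mm in y.
- **Other things:** before-and-after pictures from both cameras show only the arm and the pepper mill changed. The hand is about 25 cm away from the mill.

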